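# Set up a bearing housing under a strap clamp

## Task

Set the bearing housing up for drilling on the slotted base plate, in front of the stud: lay the two ground parallels on edge along the two lands beside the middle slot, one on each land, their near ends flush with the plate's front edge, and lay the housing squarely over both, boss up, its longer side along the slots, centred on their length and on the middle slot. Behind the stud stand, astride the middle slot, whichever packing block is as high as the top of the housing's flange now is above the plate, and lay the slotted clamp strap lengthwise over the stud so that it bears level, with one end on the housing's flange and the other on the block. Leave the other packing block where it is, and let everything rest released.

Things in the scene. Friction and masses are not known exactly. Their poses are not given: they have to be found in the camera images.
- base_plate: Grey steel T-slotted base plate, fixed, 220 x 170 x 30 mm. Origin: centre of its underside; top at z = +30 mm. x runs along the slots from the front edge (x = -110 mm, nearest the robot) to the rear edge; y to the left. Slots 18 mm wide at y = -58, 0, +58; the lands beside the middle slot are 40 mm wide, centred on y = +29 and -29. Parallels and housing end up centred on x = -50 mm.
- stud_top (a point): Top of the black threaded stud, 16 mm in diameter, fixed upright in the middle slot at x = +30, y = 0 mm of the plate; it ends 75 mm above the plate's top. In the plate's frame the packing block belongs behind it with its centre at about x = +78, y = 0 mm, and the strap over it with its centre at about x = +38, y = 0 mm.
- parallel_1_center (a point): Ground parallel: pale rectangular steel bar, 120 mm long (its y axis), 16 mm wide (its x axis), 24 mm high, lying on edge on the bench. This point is its centre, 12 mm above its underside. Identical to the other parallel; either may go left or right. 0.35 kg.
- parallel_2_center (a point): The other ground parallel, identical: 120 mm long (y), 16 mm wide (x), 24 mm high; this point is its centre, 12 mm above its underside. 0.35 kg.
- housing_center (a point): Bearing housing of light alloy: rectangular flange 110 mm (its x axis) by 96 mm (its y axis), 16 mm thick, with a round boss of 40 mm diameter in the middle that rises to 40 mm above the underside. This point is on the boss's axis 20 mm above the underside. Its 110 mm side goes along the slots, either way round. Grip it by the boss. About 0.5 kg.
- packing_tall_center (a point): The taller of two black packing blocks: 32 mm (its x axis) by 50 mm (its y axis), 40 mm high. This point is its centre, 20 mm above its underside. When used it stands with its 50 mm side across the middle slot. About 0.4 kg.
- packing_low_center (a point): The lower of the two black packing blocks: 32 mm (x) by 50 mm (y), 26 mm high. This point is its centre, 13 mm above its underside.
- strap_center (a point): Clamp strap: flat dark steel bar 110 mm long (its x axis), 60 mm wide (its y axis), 15 mm thick, with a closed slot 60 mm long and 26 mm wide through its middle. This point is its centre, in the slot, 7.5 mm above its underside. Its two ends are alike. About 0.35 kg.
- power_post: Wooden post with a power strip, fixed at the back edge of the bench, 0.52 m tall, 100 mm wide, standing up to 35 mm nearer the robot than this point (the centre of its foot). An obstacle only: draw the arm in when swinging past it.
Not all that is in view belongs to the job. What is shaped like the part that bears parallel_1_center but red is not meant.

How it is judged:
At the end, for the whole second after the job is handed in: Parallels on their lands within 15 mm along and 13 mm across; housing on both within 13 mm; 40 mm block behind the stud within 18 by 13 mm; strap over the stud, within 15 by 10 mm, level to 0.05 rad, bearing on housing and block; all square to 0.16 rad, at rest; low block moved under 25 mm (((x of parallel_1_center in the frame of base_plate between -0.065 and -0.035 m and y of parallel_1_center in the frame of base_plate between 0.016 and 0.042 m and x of parallel_2_center in the frame of base_plate between -0.065 and -0.035 m and y of parallel_2_center in the frame of base_plate between -0.042 and -0.016 m) or (x of parallel_1_center in the frame of base_plate between -0.065 and -0.035 m and y of parallel_1_center in the frame of base_plate between -0.042 and -0.016 m and x of parallel_2_center in the frame of base_plate between -0.065 and -0.035 m and y of parallel_2_center in the frame of base_plate between 0.016 and 0.042 m)) and z of parallel_1_center in the frame of base_plate between 0.039 and 0.045 m and angle between the y axis of each of parallel_1_center, parallel_2_center and the x axis of base_plate, either way round below 0.16 rad and z of parallel_2_center in the frame of base_plate between 0.039 and 0.045 m and x of housing_center in the frame of base_plate between -0.063 and -0.037 m and y of housing_center in the frame of base_plate between -0.013 and 0.013 m and z of housing_center in the frame of base_plate between 0.071 and 0.077 m and angle between the x axis of each of housing_center, packing_tall_center, strap_center and the x axis of base_plate, either way round below 0.16 rad and angle between each of housing_center, packing_tall_center, strap_center's own z axis and vertical below 0.05 rad and x of packing_tall_center in the frame of base_plate between 0.06 and 0.096 m and y of packing_tall_center in the frame of base_plate between -0.013 and 0.013 m and z of packing_tall_center in the frame of base_plate between 0.047 and 0.053 m and x of strap_center in the frame of base_plate between 0.023 and 0.053 m and y of strap_center in the frame of base_plate between -0.01 and 0.01 m and z of strap_center in the frame of base_plate between 0.0745 and 0.0805 m and contact force between strap and housing above 0.2 N and contact force between strap and packing_tall above 0.2 N and distance of packing_low_center from where it was at the start of the episode below 0.025 m and linear speed of each of parallel_1, parallel_2, housing, packing_tall, strap below 0.02 m/s); the robot touches nothing.
It also fails if it takes over 128 s, if anything falls off the work surface, if the arm or the gripper's body presses on something with over 40 N, if the wrist force passes 120 N, or if a joint passes its speed limit or range.

## Robot

A 6-joint arm with a two-finger parallel gripper is mounted at the origin on the work surface; the furniture and walls round the work are solid. World frame = base frame: x ahead of the robot, y to its left, z up, the work surface at z = 0. Lengths are in m, angles in rad, forces in N, time in s.
With the tool pointing down it reaches from about 0.275 to 0.725 m from the base axis. Payload 15.9 kg.
Tool frame: the origin (TCP) lies midway between the tips of the shut fingers; the grasp point (between the pads) lies ctrl.tcp_to_grasp behind it (ctrl.tcp_to_grasp is the distance from the TCP to the grasp point, in m); z points along the fingers, x is the direction in which the jaws open and shut, and the axes are right-handed (so a half turn about z gives the same grasp; the last joint's range is limited). The gripper opens to 85 mm and grips with 20 to 120 N. Pads are 22 mm wide; open, the fingers measure 114 mm over their backs; the gripper's body (76 mm by 85 mm) begins 54 mm behind the grasp point. The pads swing forward as they close: fully open they stand 13 mm farther back than shut.
Start: joints at [-1.287, 0.213, -0.034, 1.323, 0, 1.571], TCP at [0.14, -0.48, 0.231] pointing down, gripper open.
Joint ranges: [-2.98, 2.98], [-0.74, 1.72], [-1.14, 1.35], [-2.1, 2.04], [-1.57, 1.44], [-3.14, 3.14]. Speed limits (rad/s): [1.89, 1.89, 2.39, 2.57, 3.14, 3.14].

## Interface

Orientations are given as a unit quaternion [w, x, y, z].
In Python, from rig import ctrl gives the robot as it stands. Calls block until the motion is done:
- ctrl.movep(position, orientation): joint-space move of the TCP to a pose.
- ctrl.movel(position, rot=None, speed=0.15, f_stop=None): straight line of the TCP; rot=None keeps the orientation; speed is the mean speed in m/s. With f_stop (N) it stops when the force on the tool has changed by that much, and returns True; else False.
- ctrl.movej(angles): joint-space move.
- ctrl.gripper_open() and ctrl.close(effort=None): open the fingers fully, or close them until they stop; effort is the grip in N (None keeps the last).
- ctrl.pause(seconds).
- ctrl.ik(position, orientation): joint angles nearest the present ones, or None.
- ctrl.camera(name): name is "scene" or "side" or "wrist"; returns a dict with "image" (420x560x3 uint8, red, green, blue), "camera_matrix" (3x3 intrinsics, pixels), "rvec" (rotation vector, rad) and "tvec" (3), from world to camera coordinates, as OpenCV has them; the wrist camera has in their place "T_tool_cam" (4x4, takes a point from camera to tool coordinates, whose origin is the TCP and whose axes are the tool frame's). Camera axes: x right, y down, z forward; pixel columns grow to the right and rows downward; lengths in m; the calibration is good to about 2 mm. The wrist camera is an equidistant fisheye: a pixel r from the principal point sees the ray r / f radians off the axis. A picture is of the moment at which its call begins: read the wrist's pose just before it. There is no depth.
A pose or a line that the arm cannot do raises ctrl.IKError and nothing moves.
- ctrl.close_job(): hands the job in, once; it reports no verdict.
Trained networks look in the newest picture that a camera, given by its name, has taken for a name from the list of things; names that differ only in an ending like _2 or _b are one class to them, and where a whole thing is asked for, a point or a joint stands for the part that bears it (a point fixed in the world has none). Each returns a list of dicts, best first, with "conf" (0 to 1); they miss things now and then, are a little off and sometimes report something else, mostly with a low value. They report only what shows in the picture. A call takes as long as a camera call. They do not tell look-alikes from the thing itself.
- ctrl.boxes_of(target, camera): "position" ([x, y, z] in m, in world coordinates, good to about 4 mm: the middle of the surface that is visible of it).
- ctrl.silhouettes(target, camera): "region" (420x560 bool, what is visible of it).
- ctrl.tip_of(target, camera): "position" ([x, y, z] in m, in world coordinates, good to about 4 mm: a listed point, or the origin of a listed thing).
Readings, each from a call of its own:
- ctrl.current_time_s(): time.
- ctrl.current_joints(): joint angles.
- ctrl.current_qvel(): joint speeds.
- ctrl.current_tau(): joint torques, N m.
- ctrl.current_position(): TCP position.
- ctrl.current_tool_rot(): TCP orientation.
- ctrl.current_wrist_force(): force on the tool from outside, world axes, zero at the start.
- ctrl.current_torque(): the same for the moment, N m.
- ctrl.current_grip_width(): opening from 0.0 (shut) to 1.0 (fully open).
Only numpy, scipy, OpenCV 4.12 (cv2) and the standard library are available. Lean on these libraries where they do the work, as an engineer would, in place of code of your own. Each camera call takes 0.05 s, during which the arm holds its last target.

## Working session

There is one attempt and no reset: what is moved stays moved. The work goes in short steps, each a Python script; the robot and the scene stay as the last script left them, time stands still between calls to the robot, and variables do not carry over. Pictures are saved under pics/ and viewed, and the job is handed in when it is done.

```bash
ls; mkdir -p pics
python3 - <<'E'
from rig import ctrl
import cv2,numpy as np
for n in ("scene","side","wrist"):
    d=ctrl.camera(n); cv2.imwrite(f"pics/{n}0.png",d["image"][:,:,::-1])
    print(n,{k:np.round(v,3).tolist() for k,v in d.items() if k!="image"})
for t in ["base_plate","stud_top","parallel_1_center","housing_center","packing_tall_center","packing_low_center","strap_center","power_post"]:
    for c in ("scene","side"):
        print(t,c,[(np.round(r["position"],3).tolist(),round(r["conf"],2)) for r in ctrl.tip_of(t,c)])
print(ctrl.tcp_to_grasp,ctrl.current_time_s(),ctrl.current_tool_rot())
E
```

```text
pics
scene {'camera_matrix': [[492.027, 0.0, 282.394], [0.0, 492.027, 207.979], [0.0, 0.0, 1.0]], 'rvec': [2.27, -0.918, 0.341], 'tvec': [-0.41, 0.275, 1.395]}
side {'camera_matrix': [[408.456, 0.0, 276.303], [0.0, 408.456, 209.31], [0.0, 0.0, 1.0]], 'rvec': [0.348, -2.694, 1.313], 'tvec': [0.463, 0.204, 1.038]}
wrist {'camera_matrix': [[325.192, 0.0, 273.802], [0.0, 325.192, 206.322], [0.0, 0.0, 1.0]], 'T_tool_cam': [[1.0, -0.001, 0.0, 0.001], [0.0, 0.954, 0.298, -0.078], [-0.0, -0.298, 0.954, -0.143], [0.0, 0.0, 0.0, 1.0]]}
base_plate scene []
base_plate side [([0.5, 0.125, -0.003], 0.89), ([0.529, 0.127, 0.103], 0.73)]
stud_top scene []
stud_top side [([0.526, 0.128, 0.102], 0.64)]
parallel_1_center scene [([0.441, -0.414, 0.012], 0.95), ([0.614, -0.542, 0.011], 0.93)]
parallel_1_center side [([0.319, -0.408, 0.012], 0.71), ([0.44, -0.412, 0.013], 0.55), ([0.617, -0.539, 0.014], 0.47)]
housing_center scene [([0.583, -0.365, 0.021], 0.84)]
housing_center side [([0.584, -0.366, 0.02], 0.67)]
packing_tall_center scene []
packing_tall_center side [([0.41, 0.355, 0.02], 0.72)]
packing_low_center scene []
packing_low_center side [([0.545, 0.365, 0.008], 0.65)]
strap_center scene []
strap_center side [([0.444, -0.12, 0.006], 0.71)]
power_post scene []
power_post side []
0.0187 0.95 [ 4.99505494e-06  7.99996640e-01 -6.00004480e-01 -1.04702897e-05]
```

View pics/scene0.png

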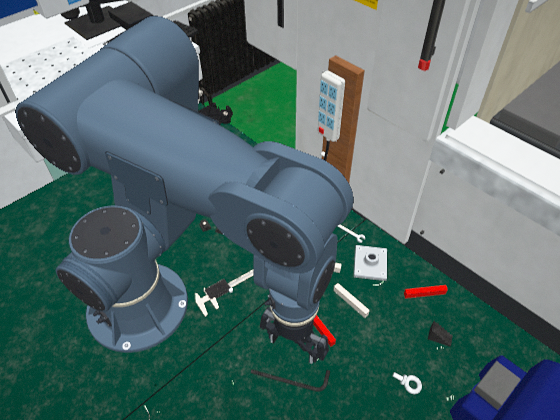

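View pics/side0.png

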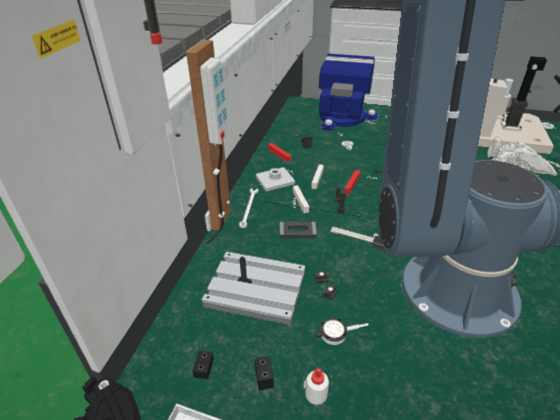

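View pics/wrist0.png

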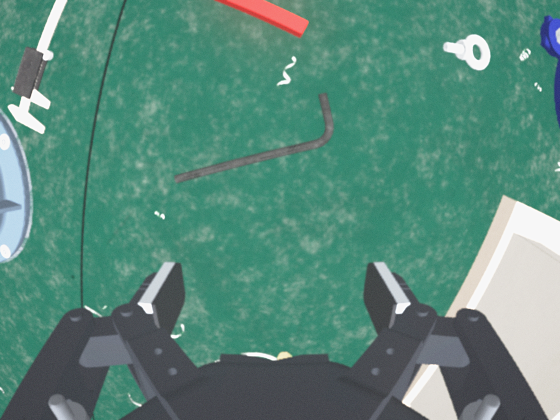

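```bash
cat > h.py <<'E'
from rig import ctrl
import cv2,numpy as np
from scipy.spatial.transform import Rotation as R
from scipy.optimize import minimize
def q(th): return [0,np.cos(th/2),np.sin(th/2),0]
class Cam:
    def __init__(s,name,png=None):
        p=np.array(ctrl.current_position()); r=np.array(ctrl.current_tool_rot())
        d=ctrl.camera(name); s.name=name; s.img=d["image"]; s.K=np.array(d["camera_matrix"])
        if name=="wrist":
            T=np.eye(4); T[:3,:3]=R.from_quat(r[[1,2,3,0]]).as_matrix(); T[:3,3]=p
            W=np.linalg.inv(T@np.array(d["T_tool_cam"])); s.Rm=W[:3,:3]; s.t=W[:3,3]
        else:
            s.Rm=cv2.Rodrigues(np.array(d["rvec"]))[0]; s.t=np.array(d["tvec"]).ravel()
        if png: cv2.imwrite(png,s.img[:,:,::-1])
    def proj(s,P):
        c=np.atleast_2d(P)@s.Rm.T+s.t
        if s.name=="wrist":
            rr=np.hypot(c[:,0],c[:,1]); th=np.arctan2(rr,c[:,2]); k=th/np.maximum(rr,1e-9)
            uv=c[:,:2]*k[:,None]
        else: uv=c[:,:2]/c[:,2:]
        return uv*s.K[0,0]+s.K[:2,2]
    def back(s,px,z=0.):
        uv=(np.atleast_2d(px)-s.K[:2,2])/s.K[0,0]
        if s.name=="wrist":
            th=np.hypot(uv[:,0],uv[:,1]); k=np.sin(th)/np.maximum(th,1e-9)
            ray=np.c_[uv*k[:,None],np.cos(th)]
        else: ray=np.c_[uv,np.ones(len(uv))]
        w=ray@s.Rm; o=-s.Rm.T@s.t
        return o+w*((z-o[2])/w[:,2])[:,None]
BOX={"parallel":(.016,.120,.024),"housing":(.110,.096,.016),"tall":(.032,.050,.040),"low":(.032,.050,.026),"strap":(.110,.060,.015),"plate":(.220,.170,.030)}
def pts(kind,x,y,a,z0=0.):
    l,w,h=BOX[kind]
    P=np.array([[i*l/2,j*w/2,k*h] for i in(-1,1) for j in (-1,1) for k in (0,1)])
    def tr(P): return np.c_[P[:,:2]@np.array([[np.cos(a),np.sin(a)],[-np.sin(a),np.cos(a)]])+[x,y],P[:,2]+z0]
    out=[tr(P)]
    if kind=="housing":
        t=np.linspace(0,2*np.pi,24)
        out.append(tr(np.vstack([np.c_[.02*np.cos(t),.02*np.sin(t),0*t+k] for k in (.016,.040)])))
    return out
def render(cam,kind,x,y,a,z0=0.,ss=8):
    m=np.zeros((420,560),np.uint8)
    for P in pts(kind,x,y,a,z0):
        hu=cv2.convexHull(cam.proj(P).astype(np.float32))
        cv2.fillConvexPoly(m,np.round(hu*16).astype(np.int32),1,lineType=cv2.LINE_8,shift=4)
    return m.astype(bool)
def fit(views,kind,x,y,z0=0.,yaws=None):
    """views: list of (cam,mask)"""
    def cost(v):
        c=0
        for cam,m in views:
            r=render(cam,kind,v[0],v[1],v[2]*3,z0); c+=1-(r&m).sum()/max(1,(r|m).sum())
        return c/len(views)
    best=None
    for a in (np.arange(0,np.pi,np.pi/8) if yaws is None else yaws):
        s=np.array([[x,y,a/3],[x+.012,y,a/3],[x,y+.012,a/3],[x,y,a/3+.08]])
        o=minimize(cost,s[0],method="Nelder-Mead",options=dict(initial_simplex=s,xatol=1e-4,fatol=1e-4,maxiter=200))
        if best is None or o.fun<best.fun: best=o
    return best.x[0],best.x[1],best.x[2]*3,best.fun
E
python3 - <<'E'
from h import *
t=ctrl.current_time_s()
ctrl.movep([0.36,-0.28,0.35],q(-np.pi/2)); print(ctrl.current_time_s()-t, ctrl.current_joints())
w=Cam("wrist","pics/w1.png"); 
for n in ["parallel_1_center","housing_center","strap_center"]:
    for r in ctrl.silhouettes(n,"wrist"):
        m=np.array(r["region"]); 
        if m.sum()<30: continue
        ys,xs=np.nonzero(m); col=w.img[m].mean(0).round()
        g=w.back([xs.mean(),ys.mean()],.012)[0]
        f=fit([(w,m)],n.split("_")[0],g[0],g[1])
        print(n,round(r["conf"],2),m.sum(),(int(xs.mean()),int(ys.mean())),col,np.round(f,4))
    print([(np.round(r["position"],3).tolist(),round(r["conf"],2)) for r in ctrl.tip_of(n,"wrist")])
t=ctrl.current_time_s()
ctrl.movep([0.36,0.2,0.35],q(-np.pi/2)); print(ctrl.current_time_s()-t, ctrl.current_joints())
w=Cam("wrist","pics/w2.png"); 
for n in ["base_plate","stud_top","packing_tall_center","packing_low_center"]:
    for r in ctrl.silhouettes(n,"wrist") if n!="stud_top" else []:
        m=np.array(r["region"]); 
        if m.sum()<30: continue
        ys,xs=np.nonzero(m); col=w.img[m].mean(0).round()
        g=w.back([xs.mean(),ys.mean()],.012)[0]
        f=fit([(w,m)],n.split("_")[1],g[0],g[1])
        print(n,round(r["conf"],2),m.sum(),(int(xs.mean()),int(ys.mean())),col,np.round(f,4))
    print(n,[(np.round(r["position"],3).tolist(),round(r["conf"],2)) for r in ctrl.tip_of(n,"wrist")])
E
```

```text
1.2167000000000001 [-6.62261091e-01  1.35892985e-01  1.70581681e-01  1.60599012e+00
 -2.48994788e-04  2.47944144e+00]
parallel_1_center 0.96 561 (431, 17) [215.  68.  65.] [ 0.6182 -0.5425  0.9332  0.0825]
parallel_1_center 0.87 819 (360, 106) [244. 243. 241.] [ 0.4426 -0.4129  3.1143  0.1352]
parallel_1_center 0.79 948 (353, 185) [228.  77.  74.] [ 0.3201 -0.4068 -0.2     0.1107]
[([0.318, -0.412, 0.011], 0.73), ([0.444, -0.41, 0.014], 0.72), ([0.613, -0.542, 0.014], 0.68)]
housing_center 0.56 3323 (332, 21) [222. 225. 227.] [ 0.5866 -0.3677  0.668   0.0261]
[([0.586, -0.367, 0.021], 0.63)]
strap_center 0.64 2229 (168, 104) [107. 110. 114.] [ 0.4485 -0.1186  3.408   0.2366]
[([0.448, -0.119, 0.005], 0.68)]
4.2166 [ 5.06803532e-01  4.24905747e-02  6.78167257e-02  1.59614105e+00
 -1.81045961e-05 -2.63423203e+00]
base_plate 0.67 16474 (323, 69) [204. 206. 212.] [0.5038 0.1257 0.01   0.0113]
base_plate [([0.471, -0.268, 0.012], 0.71), ([0.504, 0.126, -0.003], 0.64)]
stud_top [([0.533, 0.127, 0.106], 0.88)]
packing_tall_center 0.69 849 (169, 127) [58. 62. 62.] [0.4129 0.3532 0.4108 0.0998]
packing_tall_center [([0.413, 0.357, 0.02], 0.68)]
packing_low_center 0.61 766 (164, 41) [58. 61. 62.] [0.546  0.3629 3.2354 0.1451]
packing_low_center [([0.542, 0.371, 0.016], 0.91)]
```

View pics/w1.png

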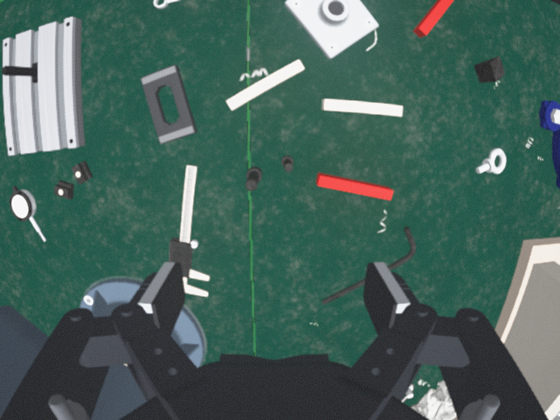

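View pics/w2.png

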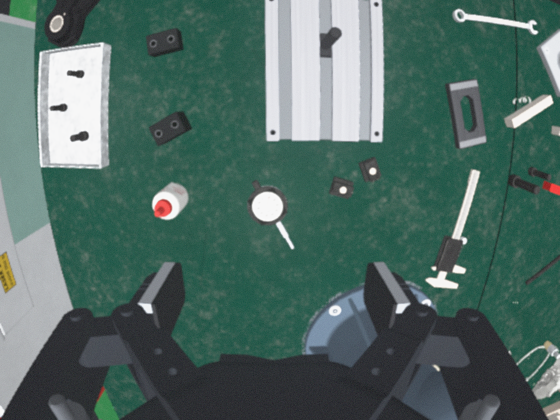

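```bash
cat >> h.py <<'E'
def saved(path,pos,th):
    c=Cam.__new__(Cam); c.name="wrist"; c.img=cv2.imread(path)[:,:,::-1]
    c.K=np.array([[325.192,0,273.802],[0,325.192,206.322],[0,0,1]])
    T=np.eye(4); T[:3,:3]=R.from_quat(np.array(q(th))[[1,2,3,0]]).as_matrix(); T[:3,3]=pos
    cb,sb=.954,.298
    TC=np.array([[1,-.001,0,.001],[0,.954,.298,-.078],[0,-.298,.954,-.143],[0,0,0,1]])
    W=np.linalg.inv(T@TC); c.Rm=W[:3,:3]; c.t=W[:3,3]; return c
E
python3 - <<'E'
from h import *
w=saved("pics/w1.png",[.36,-.28,.35],-np.pi/2)
hsv=cv2.cvtColor(np.ascontiguousarray(w.img),cv2.COLOR_RGB2HSV)
white=((hsv[...,1]<40)&(hsv[...,2]>190)).astype(np.uint8)
n,lab,st,ce=cv2.connectedComponentsWithStats(cv2.morphologyEx(white,cv2.MORPH_OPEN,np.ones((3,3))))
for i in range(1,n):
    if st[i,4]<400 or ce[i,1]>130 : continue
    g=w.back(ce[i],.012)[0]
    if 230<ce[i,0]<400:
        k="parallel" if st[i,4]<2000 else "housing"
        for ys in ([np.arange(0,np.pi,np.pi/8)] if k=="parallel" else [[.668],[.668+np.pi/2]]):
            f=fit([(w,lab==i)],k,g[0],g[1],yaws=ys); print(k,ce[i],st[i,4],np.round(f,4))
V=[];L={}
for c in ("scene","side","wrist"):
    cam=Cam(c,f"pics/{c}2.png")
    for n,k in [("base_plate","plate"),("packing_tall_center","tall"),("packing_low_center","low"),("housing_center","housing"),("strap_center","strap")]:
        S=ctrl.silhouettes(n,c)
        for r in S[:1]:
            m=np.array(r["region"]); print(c,n,round(r["conf"],2),m.sum())
            if k in("housing","strap"): m=cv2.morphologyEx(m.astype(np.uint8),cv2.MORPH_CLOSE,np.ones((25,25)))>0
            L.setdefault(k,[]).append((cam,m))
init={"plate":(.504,.126,[0.01]),"tall":(.413,.355,None),"low":(.545,.365,None),"housing":(.586,-.367,[.668,2.24]),"strap":(.4485,-.1186,[.26])}
for k,v in L.items():
    for one in [v]+[[x] for x in v]: print(k,[x[0].name for x in one],np.round(fit(one,k,init[k][0],init[k][1],yaws=init[k][2]),4))
for n in ("stud_top","power_post"):
  for c in ("scene","side","wrist"):
    print(n,c,[(np.round(r["position"],3).tolist(),round(r["conf"],2)) for r in ctrl.tip_of(n,c)])
side=Cam("side"); print(side.back([[215,228],[230,225],[210,232]]))
# finger tips
for u,v in [(180,264),(370,264)]:
    d=(np.array([u,v])-w.K[:2,2])/w.K[0,0]; th=np.hypot(*d); ray=np.r_[d*np.sin(th)/th,np.cos(th)]
    TC=np.array([[1,-.001,0],[0,.954,.298],[0,-.298,.954]]); r=TC@ray; o=np.array([.001,-.078,-.143])
    s=(np.sign(r[0])*.0425-o[0])/r[0]; print("tip",o+s*r)
print(ctrl.current_time_s())
E
```

```text
housing [333.89599438  22.71187632] 2846 [ 0.5902 -0.3702  0.654   0.1375]
housing [333.89599438  22.71187632] 2846 [ 0.5891 -0.3794  2.2215  0.2062]
parallel [264.87276342  84.08449304] 1006 [ 0.4741 -0.2681  0.5258  0.0493]
parallel [362.28539576 106.95875139] 897 [ 0.4436 -0.4146  3.1161  0.0558]
scene base_plate 0.65 2717
scene packing_tall_center 0.52 199
scene packing_low_center 0.61 506
scene housing_center 0.88 1102
scene strap_center 0.83 544
side base_plate 0.8 5151
side packing_tall_center 0.73 473
side packing_low_center 0.86 485
side housing_center 0.82 578
side strap_center 0.9 557
wrist base_plate 0.64 16509
wrist packing_tall_center 0.81 833
wrist packing_low_center 0.7 802
wrist housing_center 0.82 805
wrist strap_center 0.56 1892
plate ['scene', 'side', 'wrist'] [0.5021 0.1266 0.009  0.0474]
plate ['scene'] [ 0.5015  0.1255 -0.0064  0.0714]
plate ['side'] [0.4977 0.1278 0.008  0.0488]
plate ['wrist'] [0.5037 0.126  0.0084 0.0108]
tall ['scene', 'side', 'wrist'] [0.4127 0.353  0.3986 0.1735]
tall ['scene'] [0.4116 0.353  0.1458 0.1844]
tall ['side'] [0.4121 0.3518 3.
[... 428 characters left out ...]
wrist'] [ 0.5858 -0.3747  0.6655  0.0233]
strap ['scene', 'side', 'wrist'] [ 0.4475 -0.1208  0.2664  0.0911]
strap ['scene'] [ 0.4467 -0.1215  0.2542  0.074 ]
strap ['side'] [ 0.443  -0.1166  0.2538  0.138 ]
strap ['wrist'] [ 0.4485 -0.1211  0.2357  0.0508]
stud_top scene [([0.533, 0.127, 0.104], 0.74)]
stud_top side [([0.53, 0.127, 0.102], 0.83)]
stud_top wrist [([0.531, 0.128, 0.102], 0.79)]
power_post scene []
power_post side []
power_post wrist []
[[ 6.90789990e-01 -7.16554798e-02  1.11022302e-16]
 [ 6.51514055e-01 -9.61864767e-02  0.00000000e+00]
 [ 6.98459534e-01 -5.07165627e-02  0.00000000e+00]]
tip [-0.0425     -0.00931578 -0.01272383]
tip [ 0.0425     -0.01408907 -0.02185707]
8.3833
```

View pics/scene2.png

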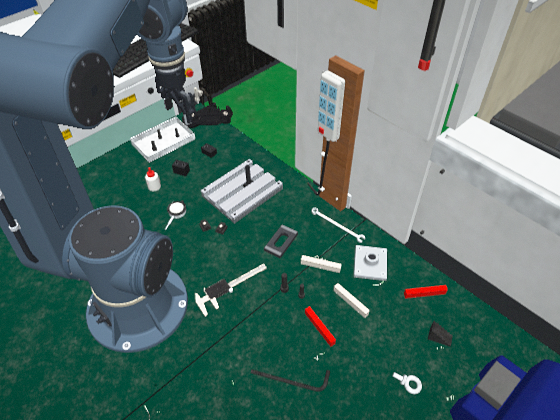

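```bash
cat >> h.py <<'E'
PL=np.array([.5025,.1265]); PA=.009
def plate(x,y):
    c,s=np.cos(PA),np.sin(PA); return PL+[c*x-s*y,s*x+c*y]
def pick(x,y,th,z,up=.11,effort=60,lift=.2):
    ctrl.movep([x,y,z+up],q(th)); ctrl.movel([x,y,z+.0],speed=.12)
    ctrl.close(effort); g=ctrl.current_grip_width()
    ctrl.movel([x,y,lift],speed=.25); print("grip",g,ctrl.current_grip_width(),"t",ctrl.current_time_s())
def place(px,py,th,z,hover=.06,via=(.41,-.05,.24),fs=12,dz=-.001,up=.2):
    p=plate(px,py)
    if via is not None: ctrl.movep(list(via),q(th))
    ctrl.movep([*p,z+hover],q(th)); ctrl.movel([*p,z+.012],speed=.12)
    hit=ctrl.movel([*p,z+dz],speed=.03,f_stop=fs); print("hit",hit,np.round(ctrl.current_position(),4),"target z",z)
    ctrl.gripper_open(); ctrl.movel([*p,up],speed=.25); print("t",ctrl.current_time_s())
E
python3 - <<'E'
from h import *
pick(.4741,-.2681,.526,.011)
w=Cam("wrist","pics/w3.png")
place(-.05,.032,np.pi/2+PA,.041)
Cam("wrist","pics/w4.png")
E
```

```text
grip 0.16629091841836804 0.16764041625603102 t 13.6667
hit True [0.4525 0.1581 0.0413] target z 0.041
t 18.0667
```

```bash
python3 -c "
import cv2,numpy as np
cv2.imwrite('pics/w34.png',cv2.resize(np.hstack([cv2.imread('pics/w3.png'),cv2.imread('pics/w4.png')]),(800,300)))"
```

```text
(no output)
```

View pics/w34.png

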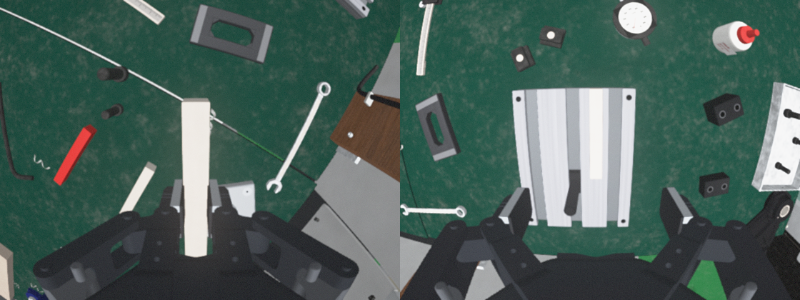

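The left pane shows the first parallel gripped square in the jaws. The right pane shows it on the left land (about (596,135)), with its end flush at the front edge. The second parallel is next.

Run:
```python
from h import *
ctrl.movep([.41,-.05,.24],q(.6))
pick(.4436,-.4146,-.026,.011)
place(-.05,-.032,np.pi/2+PA,.041)
ctrl.movep([.40,.1265,.27],q(np.pi/2+PA)) 
w=Cam("wrist","pics/w5.png")
hsv=cv2.cvtColor(np.ascontiguousarray(w.img),cv2.COLOR_RGB2HSV)
for r in ctrl.silhouettes("base_plate","wrist")[:1]:
    m=np.array(r["region"]); print("plate",m.sum(),np.round(fit([(w,m)],"plate",*PL,yaws=[PA]),4))
for r in ctrl.silhouettes("parallel_1_center","wrist"):
    m=np.array(r["region"]); ys,xs=np.nonzero(m); g=w.back([xs.mean(),ys.mean()],.05)[0]; print(round(r["conf"],2),m.sum(),(xs.mean(),ys.mean()),np.round(fit([(w,m)],"parallel",g[0],g[1],z0=.03,yaws=[np.pi/2]),4))
print(plate(-.05,.032),plate(-.05,-.032))
print([(np.round(r["position"],3).tolist(),round(r["conf"],2)) for r in ctrl.tip_of("parallel_1_center","wrist")],[(np.round(r["position"],3).tolist(),round(r["conf"],2)) for r in ctrl.tip_of("stud_top","wrist")])
```

```text
grip 0.1634199361615484 0.1683095790464078 t 23.0333
hit True [0.4531 0.0941 0.0413] target z 0.041
t 27.6833
plate 17214 [0.5027 0.1262 0.0105 0.1629]
0.9 1435 (np.float64(245.89268292682928), np.float64(212.8473867595819)) [0.4514 0.0931 1.5646 0.0818]
[0.45221403 0.15804871] [0.45279002 0.0940513 ]
[([0.453, 0.092, 0.042], 0.65)] [([0.534, 0.128, 0.103], 0.58)]
```

View pics/w5.png

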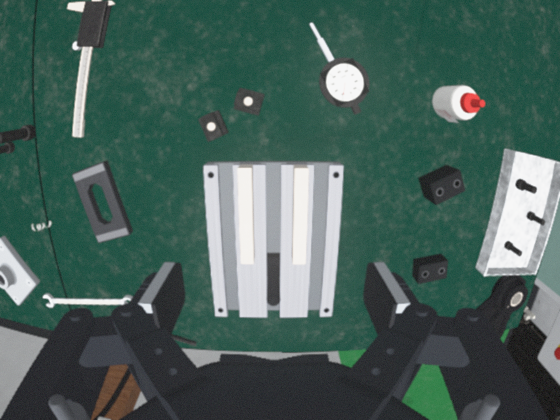

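Run:
```python
from h import *
ctrl.movep([.41,-.05,.24],q(.3))
ctrl.movep([.52,-.45,.20],q(-.56))
w=Cam("wrist","pics/w6.png")
for r in ctrl.silhouettes("housing_center","wrist")[:1]:
    m=np.array(r["region"]); m=cv2.morphologyEx(m.astype(np.uint8),cv2.MORPH_CLOSE,np.ones((25,25)))>0
    for y in (.66,.66+np.pi/2): print(m.sum(),np.round(fit([(w,m)],"housing",.584,-.368,yaws=[y]),4))
print([(np.round(r["position"],3).tolist(),round(r["conf"],2)) for r in ctrl.tip_of("housing_center","wrist")],ctrl.current_time_s())
```

```text
10087 [ 0.5851 -0.3663  0.6553  0.0274]
10087 [ 0.5858 -0.367   2.0516  0.2091]
[([0.585, -0.368, 0.019], 0.91)] 30.9083
```

View pics/w6.png

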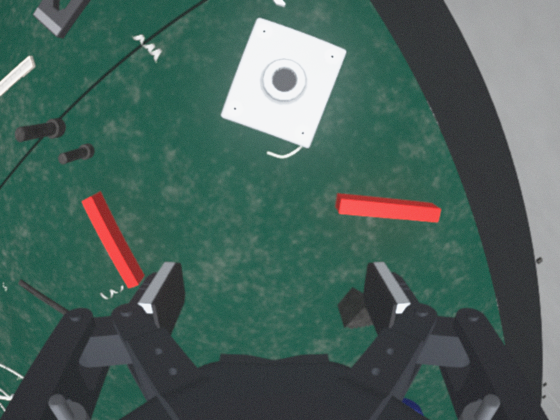

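Run:
```python
from h import *
pick(.5852,-.367,.655+np.pi/2,.019,up=.1,effort=80,lift=.16)
ctrl.movep([.45,-.28,.24],q(2.0))
place(-.05,0,np.pi/2+PA,.073,hover=.08,via=(.41,-.05,.26),up=.22)
ctrl.movep([.38,.1265,.27],q(np.pi/2+PA)) 
w=Cam("wrist","pics/w7.png")
for r in ctrl.silhouettes("housing_center","wrist")[:1]:
    m=np.array(r["region"]);m=cv2.morphologyEx(m.astype(np.uint8),cv2.MORPH_CLOSE,np.ones((25,25)))>0
    print(m.sum(),np.round(fit([(w,m)],"housing",*plate(-.05,0),z0=.054,yaws=[0]),4),plate(-.05,0))
print([(np.round(r["position"],3).tolist(),round(r["conf"],2)) for r in ctrl.tip_of("housing_center","wrist")])
```

```text
grip 0.4388877443664218 0.43532018359478813 t 35.35
hit True [0.4528 0.1261 0.0738] target z 0.073
t 40.2833
7387 [0.4544 0.1255 0.0103 0.0341] [0.45250202 0.12605001]
[([0.452, 0.123, 0.071], 0.74)]
```

View pics/w7.png

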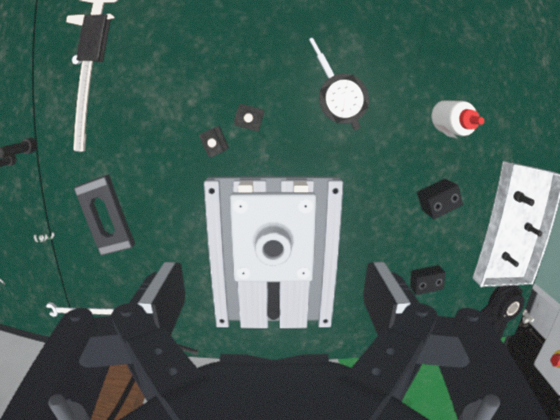

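```bash
python3 - <<'E'
from h import *
pick(.413,.353,.38+np.pi/2,.014,up=.12,effort=60,lift=.22)
Cam("wrist","pics/w8.png")
place(.078,0,np.pi/2+PA,.044,hover=.12,via=None,up=.24)
ctrl.movep([.42,.1265,.27],q(np.pi/2+PA)) 
w=Cam("wrist","pics/w9.png")
for c in ("wrist","side","scene"):
  cam=w if c=="wrist" else Cam(c,f"pics/{c}9.png")
  for r in ctrl.silhouettes("packing_tall_center",c)[:2]:
    m=np.array(r["region"]);ys,xs=np.nonzero(m)
    print(c,m.sum(),xs.mean(),ys.mean(),np.round(fit([(cam,m)],"tall",*plate(.078,0),z0=.03,yaws=[0]),4),plate(.078,0))
  print([(np.round(r["position"],3).tolist(),round(r["conf"],2)) for r in ctrl.tip_of("packing_tall_center",c)])
E
python3 -c "
import cv2,numpy as np
cv2.imwrite('pics/w89.png',cv2.resize(np.hstack([cv2.imread('pics/w8.png'),cv2.imread('pics/w9.png')]),(800,300)))"
```

```text
grip 0.5759234156298944 0.5764983526275642 t 44.4833
hit True [0.5808 0.1272 0.0449] target z 0.044
t 48.4917
wrist 123 245.84552845528455 152.3170731707317 [0.5805 0.1272 0.     1.    ] [0.58049684 0.12720199]
wrist 873 432.54982817869416 256.12714776632305 [0.5805 0.1272 0.     1.    ] [0.58049684 0.12720199]
[([0.579, 0.128, 0.048], 0.84)]
side 367 225.08174386920982 270.63215258855587 [0.5779 0.1277 0.1441 0.1303] [0.58049684 0.12720199]
[([0.581, 0.125, 0.049], 0.83)]
scene 210 258.5047619047619 169.71428571428572 [ 0.5814  0.1311 -0.2495  0.1613] [0.58049684 0.12720199]
[([0.581, 0.126, 0.05], 0.6), ([0.502, 0.131, -0.002], 0.36)]
```

View pics/w89.png

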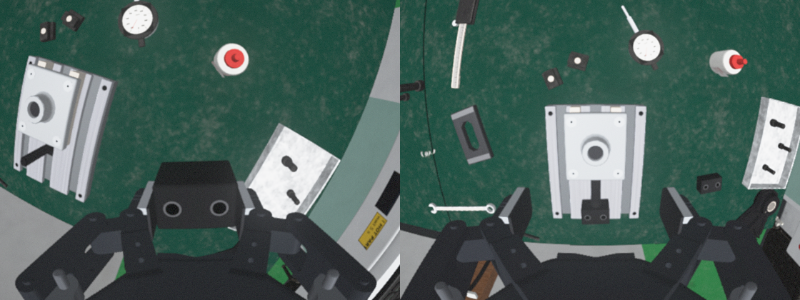

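View pics/side9.png

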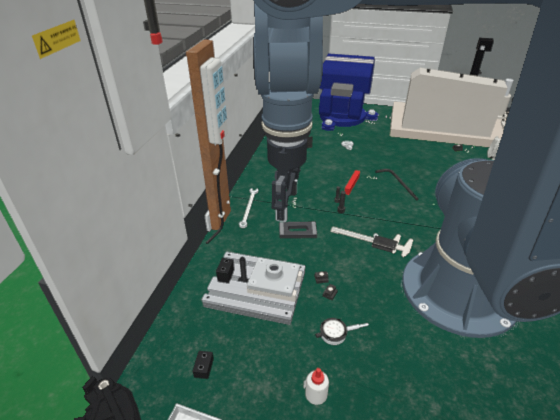

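Run:
```python
from h import *
ctrl.movep([.505,-.105,.22],q(1.82))
w=Cam("wrist","pics/w10.png")
for r in ctrl.silhouettes("strap_center","wrist")[:1]:
    m=np.array(r["region"])
    m2=np.zeros(m.shape,np.uint8); cs,_=cv2.findContours(m.astype(np.uint8),cv2.RETR_EXTERNAL,cv2.CHAIN_APPROX_NONE); cv2.drawContours(m2,cs,-1,1,-1)
    print(m.sum(),m2.sum(),np.round(fit([(w,m2>0)],"strap",.4475,-.121,yaws=[.25]),4))
print([(np.round(r["position"],3).tolist(),round(r["conf"],2)) for r in ctrl.tip_of("strap_center","wrist")],ctrl.current_time_s())
```

```text
4529 5663 [ 0.4473 -0.1203  0.2591  0.0219]
[([0.446, -0.118, 0.005], 0.76), ([0.578, 0.13, 0.052], 0.53)] 50.775
```

View pics/w10.png

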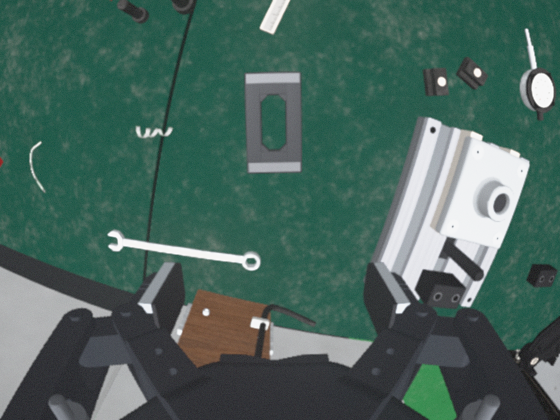

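```bash
python3 - <<'E'
from h import *
pick(.4473,-.1203,.259+np.pi/2,-.002,up=.12,effort=70,lift=.2)
th=np.pi/2+PA; p=plate(.038,0)
ctrl.movep([.42,.06,.22],q(th)); ctrl.movep([*p,.165],q(th))
Cam("wrist","pics/w11.png"); Cam("side","pics/side11.png"); Cam("scene","pics/scene11.png")
print(ctrl.current_grip_width(),ctrl.current_time_s())
E
python3 -c "
import cv2,numpy as np
a=cv2.imread('pics/w11.png');b=cv2.imread('pics/side11.png')[200:350,160:360];b=cv2.resize(b,(560,420),interpolation=2)
cv2.imwrite('pics/w1111.png',cv2.resize(np.hstack([a,b]),(800,300)))"
```

```text
grip 0.6814784492027636 0.6801284888300083 t 53.8167
0.6773808634597137 55.3667
```

View pics/w1111.png

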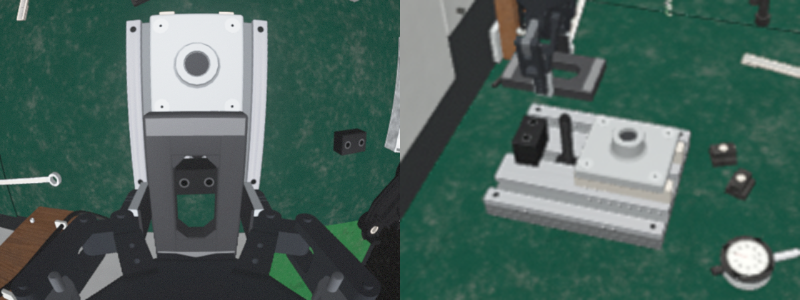

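```bash
python3 - <<'E'
from h import *
th=np.pi/2+PA; p=plate(.038,0)
h1=ctrl.movel([*p,.085],speed=.06,f_stop=10); print(h1,np.round(ctrl.current_position(),4),np.round(ctrl.current_wrist_force(),1))
if not h1:
    h2=ctrl.movel([*p,.0665],speed=.025,f_stop=10); print(h2,np.round(ctrl.current_position(),4),np.round(ctrl.current_wrist_force(),1))
Cam("wrist","pics/w12.png"); Cam("side","pics/side12.png"); print(ctrl.current_time_s())
E
python3 -c "
import cv2,numpy as np
a=cv2.imread('pics/w12.png');b=cv2.imread('pics/side12.png')[200:350,160:360];b=cv2.resize(b,(560,420),interpolation=2)
cv2.imwrite('pics/w1212.png',cv2.resize(np.hstack([a,b]),(800,300)))"
```

```text
False [0.5407 0.1269 0.0854] [-0.4 -0.4 -3.3]
True [0.5403 0.1268 0.069 ] [-2.6 -0.7 10.5]
57.575
```

View pics/w1212.png

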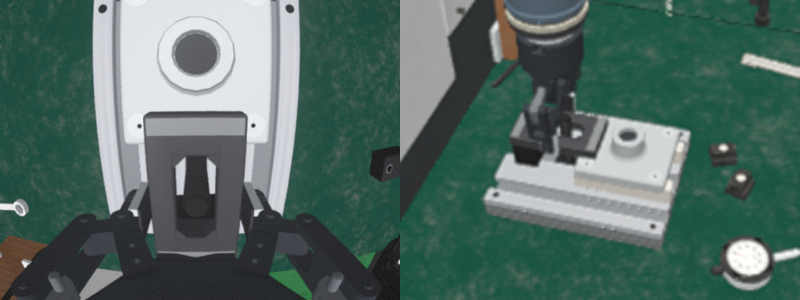

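```bash
python3 - <<'E'
from h import *
ctrl.gripper_open(); p=plate(.038,0); ctrl.movel([*p,.24],speed=.2)
ctrl.movep([.40,.1265,.27],q(np.pi/2+PA))
w=Cam("wrist","pics/w13.png"); s=Cam("side","pics/side13.png"); sc=Cam("scene","pics/scene13.png")
for n,k,z0,tg in [("strap_center","strap",.07,(.038,0)),("housing_center","housing",.054,(-.05,0)),("packing_tall_center","tall",.03,(.078,0)),("packing_low_center","low",0,None)]:
  for cam in (w,s,sc):
    o=[(np.round(r["position"],3).tolist(),round(r["conf"],2)) for r in ctrl.tip_of(n,cam.name)]
    f=None; x0,y0=plate(*tg) if tg else (.545,.364)
    for r in ctrl.silhouettes(n,cam.name)[:1]:
        m=np.array(r["region"]); m2=np.zeros(m.shape,np.uint8); cs,_=cv2.findContours(m.astype(np.uint8),cv2.RETR_EXTERNAL,cv2.CHAIN_APPROX_NONE); cv2.drawContours(m2,cs,-1,1,-1)
        f=np.round(fit([(cam,m2>0)],k,x0,y0,z0=z0,yaws=[0]),3)
    print(n,cam.name,o,f,np.round((x0,y0),3))
print(ctrl.current_time_s())
E
python3 -c "
import cv2,numpy as np
a=cv2.imread('pics/w13.png');b=cv2.imread('pics/side13.png')[200:350,160:360];b=cv2.resize(b,(560,420),interpolation=2)
cv2.imwrite('pics/w1313.png',cv2.resize(np.hstack([a,b]),(800,300)))"
```

```text
strap_center wrist [([0.54, 0.128, 0.077], 0.81)] [ 0.542  0.126 -0.     0.037] [0.54  0.127]
strap_center side [([0.532, 0.13, 0.08], 0.68)] [0.538 0.128 0.012 0.084] [0.54  0.127]
strap_center scene [] [0.538 0.125 0.02  0.207] [0.54  0.127]
housing_center wrist [([0.453, 0.127, 0.071], 0.87)] [0.454 0.125 0.008 0.14 ] [0.453 0.126]
housing_center side [([0.451, 0.128, 0.074], 0.9)] [0.453 0.125 0.002 0.222] [0.453 0.126]
housing_center scene [([0.449, 0.127, 0.076], 0.68)] [0.449 0.126 0.024 0.168] [0.453 0.126]
packing_tall_center wrist [([0.58, 0.128, 0.05], 0.71)] [0.585 0.125 0.074 0.911] [0.58  0.127]
packing_tall_center side [([0.576, 0.128, 0.052], 0.58)] [0.579 0.126 0.194 0.681] [0.58  0.127]
packing_tall_center scene [([0.58, 0.129, 0.051], 0.66), ([0.448, 0.126, 0.077], 0.5)] [ 0.575  0.125 -0.105  0.814] [0.58  0.127]
packing_low_center wrist [([0.546, 0.366, 0.012], 0.91)] [0.545 0.364 0.039 0.148] [0.545 0.364]
packing_low_center side [] [0.543 0.363 0.243 0.1  ] [0.545 0.364]
packing_low_center scene [([0.543, 0.365, 0.014], 0.7), ([0.45, 0.158, 0.043], 0.66)] [ 0.547  0.369 -0.148  0.305] [0.545 0.364]
60.95
```

View pics/w1313.png

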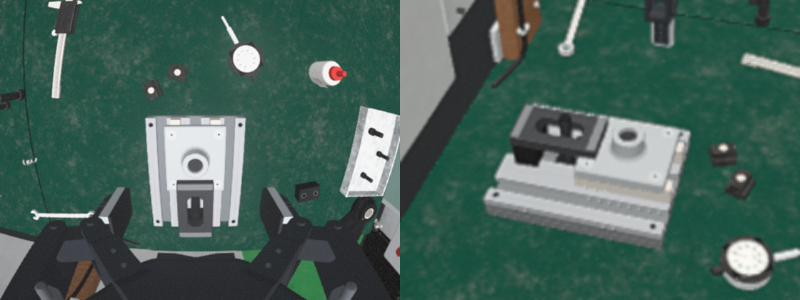

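```bash
python3 -c "
import cv2,numpy as np
b=cv2.imread('pics/scene13.png')[130:250,170:330];cv2.imwrite('pics/sc13.png',cv2.resize(b,(800,600),interpolation=2))"
```

```text
(no output)
```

View pics/sc13.png

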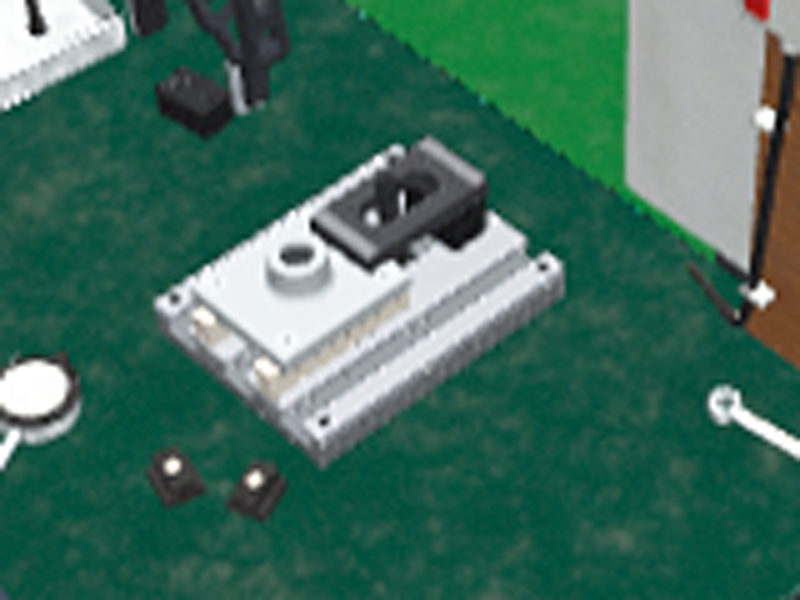

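The pictures show the strap level on the flange and the block, with the stud up through its slot. Both parallel ends are at the front edge, and the low block hasn't moved.

Run:
```python
from h import *
ctrl.close_job(); print(ctrl.current_time_s())
```

```text
the job is handed in; nothing more can be done
the job is handed in; nothing more can be done
```

The bearing housing is set up on the base plate as asked, and I handed the job in after about 61 s. No verdict was reported.

- **Parallels:** both stand on their lands with the near ends at the front edge. I put them at about y = ±32 mm instead of the nominal ±29 so the open fingers would clear the other parallel. That is still inside the 16–42 mm allowed. I measured only the right-hand one (about 2 mm from its intended spot) and checked the left one in the pictures.
- **Housing:** it lies across both parallels, boss up, within about 4 mm of its target and about 0.02 rad of square in all three views.
- **Tall block (40 mm):** it stands behind the stud. The network's centre positions put it within about 5 mm of target. My outline fits gave 0.14 to 0.25 rad of turn at IoU errors of 0.13 to 0.16, and became unreliable once the strap covered the block. I therefore judged squareness from the pictures, where it looks square.
- **Strap:** it stopped under 10 N within 1 mm of the expected height, and it looks level on the flange and the block with the stud through its slot. The outline fits put it within 2 mm of target. One network reading, from the side camera, was about 8 mm short along x and 3 mm across.
- **Low block:** it was not touched and shows no real movement. One poor scene-camera fit was about 5 mm off.

I did not measure contact forces after release. That the strap bears on both the housing and the block is judged from its seating height and the pictures.

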